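# One grinding ball per jar

## Task

Get the mill's jar block ready: two of its three dark steel grinding jars are still empty. Take the two large steel balls from the white ball stand and put one into each empty jar, so that every jar holds exactly one large ball; the small ball on the stand is not needed.

Things in the scene. Friction and masses are not known exactly. Their poses are not given: they have to be found in the camera images.
- ball_a_center (a point): Centre of a large solid steel ball, 30 mm in diameter, about 110 g. It rests on one of three narrow white cups (21 mm wide, 16 mm high, 70 mm apart in a triangle) of a low round white ball stand (120 mm wide, base 8 mm thick, fixed) on the worktop; its centre is about 37 mm above the worktop.
- ball_b_center (a point): Centre of the other large steel ball, equal to the first (30 mm in diameter), on another cup of the same white stand. The stand's remaining cup carries a smaller steel ball of 18 mm, not needed; which ball is on which cup varies. A black cabinet 350 mm tall stands behind the stand; its near corner is at x = 0.66, y = 0.18, so swing across drawn in.
- jar_a_mouth (a point): Centre of the mouth, at rim height, of an empty open round dark steel jar: mouth 42 mm wide, wall 5.5 mm, 25 mm deep, rim about 44 mm above the worktop. It is one of three equal jars, 75 mm apart in a row, fixed in an aluminium block (74 x 232 mm, 18 mm high, fixed) on the worktop. A ball in a jar stands about 5 mm above the rim.
- jar_b_mouth (a point): Centre of the mouth, at rim height, of the other empty jar in the same block, equal to the first. The block's remaining jar already has its large ball; it may be the middle one or at either end.
Not all that is in view belongs to the job. Leave any blue, pink or purple look-alike of the part that bears ball_b_center alone.

How it is judged:
At the end, for the whole second after the job is handed in: One large ball lies in each of the two jars that were empty: its centre within 12 mm sideways of the jar's centre and 4 to 20 mm below the jar's rim (on the jar's floor it is 10 mm below), both balls released and at rest (under 0.03 m/s) (((horizontal distance between ball_a_center and jar_a_mouth below 0.012 m and z of ball_a_center in the frame of jar_a_mouth between -0.02 and -0.004 m and horizontal distance between ball_b_center and jar_b_mouth below 0.012 m and z of ball_b_center in the frame of jar_b_mouth between -0.02 and -0.004 m) or (horizontal distance between ball_a_center and jar_b_mouth below 0.012 m and z of ball_a_center in the frame of jar_b_mouth between -0.02 and -0.004 m and horizontal distance between ball_b_center and jar_a_mouth below 0.012 m and z of ball_b_center in the frame of jar_a_mouth between -0.02 and -0.004 m)) and linear speed of each of ball_a, ball_b below 0.03 m/s); the robot touches nothing.
It also fails if it takes over 56 s, if anything falls off the work surface, if the arm or the gripper's body presses on something with over 40 N, if the wrist force passes 120 N, or if a joint passes its speed limit or range.

## Robot

A 7-joint arm with a two-finger parallel gripper is mounted at the origin on a cart in front of the work surface, level with it; the furniture and walls round the work are solid. World frame = base frame: x ahead of the robot, y to its left, z up, the work surface at z = 0. Lengths are in m, angles in rad, forces in N, time in s.
With the tool pointing down it reaches from about 0.425 to 0.925 m from the base axis. Payload 6.8 kg.
Tool frame: the origin (TCP) lies between the finger pads; the fingertips stand 22 mm ahead of it and the grasp point (between the pads) lies 3 mm ahead of it; z points along the fingers, y is the direction in which the jaws open and shut (so a half turn about z gives the same grasp; the last joint's range is limited). The gripper opens to 85 mm and grips with 20 to 120 N. Pads are 22 mm wide; open, the fingers measure 114 mm over their backs; the gripper's body (76 mm by 85 mm) begins 54 mm behind the grasp point. The pads swing forward as they close: fully open they stand 13 mm farther back than shut.
Start: joints at [1.019, 0.477, 0.022, 1.555, -0.011, 1.109, -0.083], TCP at [0.29, -0.61, 0.253] pointing down, gripper open.
Joint ranges: [-2.96, 2.96], [-0.34, 2.1], [-1.41, 1.46], [0.24, 2.44], [-1.37, 4.51], [0.17, 1.92], [-2.96, 2.96]. Speed limits (rad/s): [2.39, 2.39, 3.14, 3.14, 3.14, 3.14, 3.14].

## Interface

Orientations are given as a unit quaternion [w, x, y, z].
In Python, from station import bot gives the robot as it stands. The module is installed in compiled form; this text tells all that it offers.
- The arm moves only by the tool drive_tool, never from a script. Its argument "series" is one flat list of numbers, 7 for each row, row after row: the opening, from -1 (shut) to 1 (fully open), then the shift along the tool's x, y, z in mm, then the turn, a rotation vector about the tool's x, y, z in rad. In form: [jaw, x, y, z, wx, wy, wz, jaw, x, y, z, wx, wy, wz, ...]. A call has 1 to 12 rows; each row shifts and turns the commanded pose from where the row before left it, along the tool's axes as they then stand; what a row does not reach is not made up. A row lasts 1/8 s, in which the tool goes at most 62.5 mm and 10.7 degrees, less where a joint would pass 70% of its speed; a pose out of reach is approached as far as the arm can. A call with a gripper value outside its range is refused whole. The fingers move at their own pace and stop on an object; "force" is the grip in N (left out, the last holds). Time passes only in rows, so rows that do not move let the fingers close. It gives the time, the measured TCP pose, the force and the opening at its end, in the units of the state.
- bot.get_obs(): the state, without advancing time (a new reading comes with each control period).
- bot.read_camera(name): name is "scene" or "top"; returns a dict with "pixels" (384x512x3 uint8, blue, green, red), "camera_matrix" (3x3 intrinsics, pixels), "rvec" (rotation vector, rad) and "tvec" (3), from world to camera coordinates, as OpenCV has them. Camera axes: x right, y down, z forward; pixel columns grow to the right and rows downward; lengths in m; the calibration is good to about 2 mm. A picture is of the moment at which its call begins. There is no depth.
- bot.hand_in(): hands the job in, once; it reports no verdict.
The state is a dict: "t": time; "q": joint angles; "joint_vel": joint speeds; "joint_torque": joint torques, N m; "eef_pos": TCP position; "tool_rot": TCP orientation; "contact_force": force on the tool from outside, world axes, zero at the start; "torque": the same for the moment, N m; "gripper_width": opening from 0.0 (shut) to 1.0 (fully open).
Only numpy, scipy, OpenCV 4.12 (cv2) and the standard library are available. Lean on these libraries where they do the work, as an engineer would, in place of code of your own. Each camera call takes 0.05 s, during which the arm holds its last target. There are 200 camera calls.

## Working session

There is one attempt and no reset: what is moved stays moved. The work goes in short steps, Python scripts to look and compute and a tool call to move; the robot and the scene stay as the last step left them, time stands still between calls to the robot, and variables do not carry over. Pictures are saved under pics/ and viewed, about 8 in all and at most 12, crops included, and the job is handed in when it is done.

Besides the shell and the picture viewer there is one more tool, called after "Emit:" as name(argument=value, ...) on one line, values as JSON. drive_tool: Moves the arm, as the interface text tells. Its arguments: {"type":"object","properties":{"series":{"type":"array"},"force":{"type":"number"}},"required":["series"]}

```bash
mkdir -p pics; cat > h.py <<'E'
import numpy as np, cv2
from station import bot
def cam(n):
    c=bot.read_camera(n); R=cv2.Rodrigues(np.array(c["rvec"],float))[0]
    return np.array(c["pixels"]),np.array(c["camera_matrix"],float),R,np.array(c["tvec"],float).ravel()
def ray(c,u,v,z):
    _,K,R,t=c; d=R.T@np.linalg.inv(K)@[u,v,1]; o=-R.T@t
    return o+d*(z-o[2])/d[2]
def proj(c,p):
    _,K,R,t=c; q=K@(R@np.array(p,float)+t); return q[:2]/q[2]
E
python3 - <<'E'
from h import *
for n in("top","scene"):
    c=cam(n); cv2.imwrite(f"pics/{n}0.png",c[0]); print(n,-c[2].T@c[3],c[1][0,0])
print(bot.get_obs())
E
```

```text
top [0.3865976  0.03856206 1.02584706] 431.8650203098595
scene [-0.01198113 -0.51785675  0.55635055] 355.9064358756333
{'t': 0.1, 'q': array([ 1.01892357,  0.47773322,  0.02235109,  1.55635453, -0.01151177,
        1.10932341, -0.08315007]), 'joint_vel': array([ 0.00083467, -0.00179226,  0.00216848, -0.00461048, -0.00161466,
       -0.00023891,  0.00065435]), 'joint_torque': array([ 3.73275354e-03, -5.97765362e+01,  1.61326557e+00, -2.81957674e+01,
        1.27972942e-02,  4.98284149e-03, -1.82200887e-05]), 'eef_pos': array([ 0.28958295, -0.60916461,  0.25241168]), 'tool_rot': array([-8.09561080e-04,  9.75488412e-01,  2.20049187e-01, -2.42690545e-04]), 'contact_force': array([ 0.45073579,  0.43354998, -0.51915614]), 'torque': array([0.00506489, 0.00301668, 0.02427094]), 'gripper_width': 1.0032105139672534}
```

View pics/top0.png

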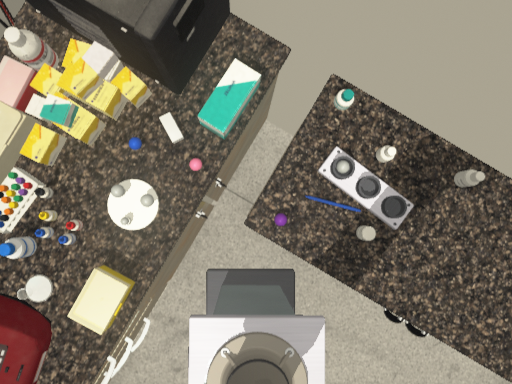

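View pics/scene0.png

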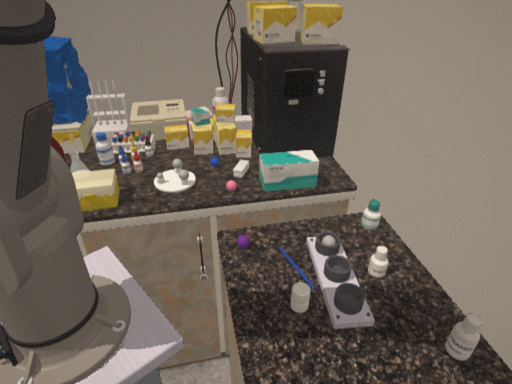

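The top picture shows the white stand at (133,204), with spheres at about (118,190) and (148,200) and a smaller one near (126,219). The jar block has a ball in the jar at (343,166), and the jars at (368,187) and (394,206) are empty. The blue (135,143), pink (196,164) and purple (281,220) balls are look-alikes, so I'll leave them alone. Next I'll take enlarged crops and measure.

```bash
python3 - <<'E'
from h import *
c=cam("top"); im=c[0]
a=cv2.resize(im[170:240,95:170],None,fx=5,fy=5,interpolation=cv2.INTER_CUBIC)
b=cv2.resize(im[140:235,310:420],None,fx=3.68,fy=3.68,interpolation=cv2.INTER_CUBIC)
b=b[:350]; cv2.imwrite("pics/crop1.png",np.hstack([a,b]))
s=cam("scene");i2=s[0]
cv2.imwrite("pics/crop2.png",np.hstack([cv2.resize(i2[145:200,145:205],None,fx=6,fy=6,interpolation=cv2.INTER_CUBIC),cv2.resize(i2[225:335,295:385],None,fx=3,fy=3,interpolation=cv2.INTER_CUBIC)]))
for n,m,roi,z in (("stand",im.min(2)>190,(95,170,170,240),.008),("block",(im.min(2)>120),(310,140,420,235),.018),("jars",im.max(2)<110,(320,150,415,230),.044)):
    x0,y0,x1,y1=roi; k=np.zeros(m.shape,np.uint8); k[y0:y1,x0:x1]=m[y0:y1,x0:x1]
    for q in cv2.findContours(k,cv2.RETR_EXTERNAL,cv2.CHAIN_APPROX_NONE)[0]:
        if cv2.contourArea(q)>150: 
            (u,v),(w,h),ang=cv2.minAreaRect(q); print(n,cv2.contourArea(q),u,v,w,h,ang,ray(c,u,v,z))
E
```

```text
stand 1573.5 133.2307586669922 205.8461456298828 47.14951705932617 50.477718353271484 56.3099365234375 [0.40850569 0.29334381 0.008     ]
block 231.5 386.2000732421875 153.39999389648438 15.205260276794434 20.57182502746582 63.43495178222656 [ 0.53886393 -0.30125098  0.018     ]
block 2997.5 365.4261169433594 187.75323486328125 98.17900085449219 32.12029266357422 37.30394744873047 [ 0.45658684 -0.25115842  0.018     ]
jars 433.5 393.36517333984375 206.41574096679688 25.01595115661621 23.425954818725586 32.00538635253906 [ 0.41257947 -0.30818675  0.044     ]
jars 384.0 368.0 187.0 20.0 24.0 90.0 [ 0.45658611 -0.24965778  0.044     ]
jars 1718.5 356.9999694824219 201.49998474121094 73.99998474121094 54.99999237060547 0.0 [ 0.42297348 -0.22405893  0.044     ]
jars 374.5 342.5 167.5 21.0 23.0 90.0 [ 0.50084539 -0.19073449  0.044     ]
jars 1853.5 378.5 189.5 79.0 71.0 90.0 [ 0.45111038 -0.27397846  0.044     ]
```

View pics/crop1.png

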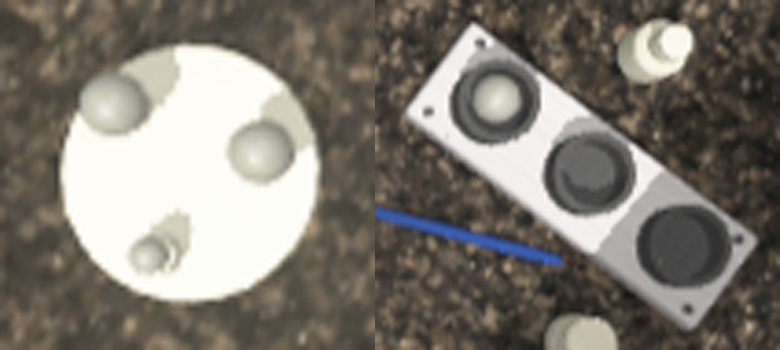

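View pics/crop2.png

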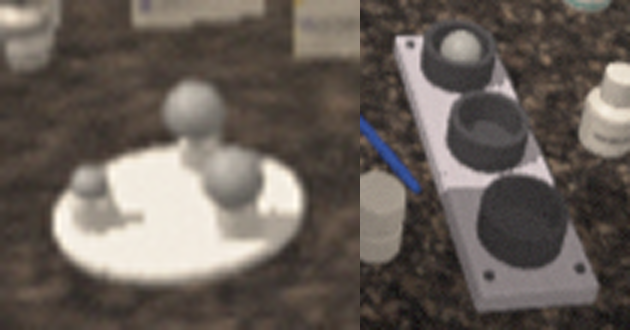

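The crops show both large balls clearly: top at about (117,190) and (147,200), scene at (177,163) and (183,174). The small ball is at top (125,220). The middle and lower-right jars are empty, and the upper-left one holds a ball. I'll triangulate these.

```bash
cat > m.py <<'E'
from h import *
from scipy.spatial.transform import Rotation as Ro
c=cam("top"); s=cam("scene")
def tri(a,b):
    P=[k[1]@np.c_[k[2],k[3]] for k in(c,s)]
    x=cv2.triangulatePoints(P[0],P[1],np.float64(a),np.float64(b)).ravel(); return x[:3]/x[3]
E
python3 - <<'E'
from m import *
for n,a,b in(("A",(117.2,190.2),(177,162.7)),("B",(147.3,200),(183.4,174.3)),("small",(124.8,220.4),(159.5,174.8))):
    p=tri(a,b); print(n,p,"plane",ray(c,*a,.037),"scene",ray(s,*b,.037))
J=[ray(c,*a,.044) for a in((342.2,167),(367.8,186.6),(393.3,206.5))]
for j in J: print("jar",j,proj(s,j))
print([np.linalg.norm(J[i]-J[i+1]) for i in(0,1)])
print("jarball",ray(c,342,166.1,.034+.0))
# block outline fit incl. jars, via corners in crop1 -> plane .018
k=lambda x,y:((x-375+.5)/3.68-.5+310,(y+.5)/3.68-.5+140)
C=[ray(c,*k(*p),.018) for p in((474,24),(755,238),(690,328),(408,113))]; print(np.mean(C,0),[np.linalg.norm(C[i]-C[i-1]) for i in range(4)])
d=C[1]-C[0];print("axis",np.degrees(np.arctan2(d[1],d[0])), J[2]-J[0])
R=Ro.from_quat(np.roll(bot.get_obs()["tool_rot"],-1)).as_matrix();print(R)
# other nearby things
E
```

```text
A [0.44208539 0.32305661 0.03892918] plane [0.44304366 0.32311211 0.037     ] scene [0.44267084 0.32711564 0.037     ]
B [0.42064477 0.25500846 0.03784928] plane [0.42150149 0.25469008 0.037     ] scene [0.42025642 0.25716793 0.037     ]
small [0.37357054 0.30618871 0.03180775] plane [0.37473849 0.30418235 0.037     ] scene [0.3683922  0.29926255 0.037     ]
jar [ 0.50199188 -0.19004183  0.044     ] [327.63051425 238.05949083]
jar [ 0.45750219 -0.24919884  0.044     ] [337.18850337 262.48773268]
jar [ 0.41238442 -0.30803388  0.044     ] [348.19323536 291.58530956]
[np.float64(0.07401948882400165), np.float64(0.07414293466236808)]
jarball [ 0.50526266 -0.19190581  0.034     ]
[ 0.45758275 -0.2520475   0.018     ] [np.float64(0.07197857087222229), np.float64(0.22648897676142332), np.float64(0.07195008968152045), np.float64(0.22636769238194346)]
axis -126.81305578739078 [-0.08960746 -0.11799205  0.        ]
[[ 9.03114683e-01  4.29399322e-01 -3.01692328e-04]
 [ 4.29399427e-01 -9.03114504e-01  5.69873348e-04]
 [-2.77594880e-05 -6.44207501e-04 -9.99999792e-01]]
```

The measurements agree to within about 3 mm. I'll use B ≈ (.421,.255) and A ≈ (.4427,.3235), and jars at (.4575,-.2505) and (.412,-.309). I'll keep the current yaw, because a partly open jaw clears the neighbouring balls, and move by pure translations.

Emit:
drive_tool(series=[0.2, 41, -30, 6, 0, 0, 0, 0.2, 41, -30, 6, 0, 0, 0, 0.2, 41, -30, 6, 0, 0, 0, 0.2, 41, -30, 6, 0, 0, 0, 0.2, 41, -30, 6, 0, 0, 0, 0.2, 41, -30, 6, 0, 0, 0, 0.2, 41, -30, 6, 0, 0, 0, 0.2, 41, -30, 6, 0, 0, 0, 0.2, 25, -43, 0, 0, 0, 0, 0.2, 25, -43, 0, 0, 0, 0, 0.2, 25, -43, 0, 0, 0, 0, 0.2, 25, -43, 0, 0, 0, 0], force=40)

```text
t: 1.8
eef_pos: [0.4996, -0.0523, 0.2055]
tool_rot: [0.0, 0.976, 0.22, 0.0]
contact_force: [1.5, -0.4, 0.3]
gripper_width: 0.598
```

Emit:
drive_tool(series=[0.2, 8.5, -44, 12, 0, 0, 0, 0.2, 8.5, -44, 12, 0, 0, 0, 0.2, 8.5, -44, 12, 0, 0, 0, 0.2, 8.5, -44, 12, 0, 0, 0, 0.2, 8.5, -44, 12, 0, 0, 0, 0.2, 8.5, -44, 12, 0, 0, 0, 0.2, 8.5, -44, 12, 0, 0, 0, 0.2, 0, 0, 0, 0, 0, 0, 0.2, 0, 0, 0, 0, 0, 0])

```text
t: 2.92
eef_pos: [0.4211, 0.2495, 0.1213]
tool_rot: [0.0, 0.975, 0.22, -0.0]
contact_force: [-0.2, 0.4, 0.3]
gripper_width: 0.602
```

```bash
python3 - <<'E'
from m import *
o=bot.get_obs();print(o["eef_pos"],o["contact_force"],o["q"])
d=np.array([.421,.255,.05])-o["eef_pos"]; R=Ro.from_quat(np.roll(o["tool_rot"],-1)).as_matrix();print("tool mm",R.T@d*1000)
cv2.imwrite("pics/v3.png",np.hstack([cv2.resize(c[0][160:250,85:185],(400,360)),cv2.resize(s[0][110:210,120:220],(360,360))]))
E
```

```text
[0.42159949 0.24867762 0.12148788] [-0.70163819 -0.09192551 -0.04577929] [-0.36269693  0.38021001 -0.35642438  2.08737386  0.20207976  0.70600098
 -1.97929391]
tool mm [ 2.14878302 -6.02275132 71.48396787]
```

View pics/v3.png

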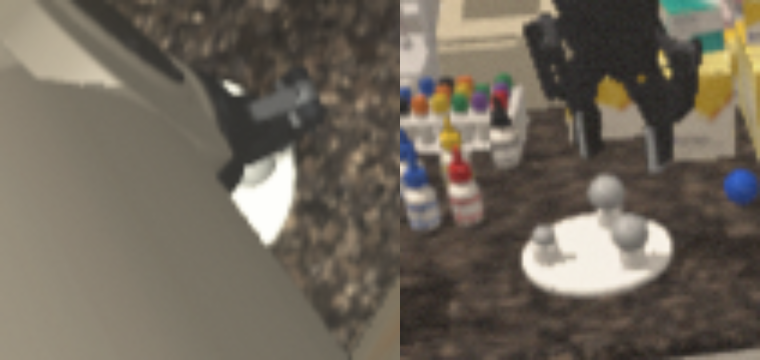

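The stand is undisturbed and the open fingers are above ball B. I'll descend and close.

Emit:
drive_tool(series=[0.2, 2, -6, 20, 0, 0, 0, 0.2, 0, 0, 20, 0, 0, 0, 0.2, 0, 0, 16, 0, 0, 0, 0.2, 0, 0, 15, 0, 0, 0, 0.2, 0, 0, 0, 0, 0, 0, 0.2, 0, 0, 0, 0, 0, 0, -0.2, 0, 0, 0, 0, 0, 0, -0.6, 0, 0, 0, 0, 0, 0, -1, 0, 0, 0, 0, 0, 0, -1, 0, 0, 0, 0, 0, 0, -1, 0, 0, 0, 0, 0, 0, -1, 0, 0, 0, 0, 0, 0])

```text
t: 4.53
eef_pos: [0.4209, 0.2563, 0.051]
tool_rot: [-0.0, 0.976, 0.22, 0.001]
contact_force: [-0.1, -2.1, 6.1]
gripper_width: 0.322
```

Emit:
drive_tool(series=[-1, 0, 0, -10, 0, 0, 0, -1, 0, 0, -20, 0, 0, 0, -1, 0, 0, -30, 0, 0, 0, -1, 0, 0, -30, 0, 0, 0, -1, 0, 0, 0, 0, 0, 0, -1, 0, 0, 0, 0, 0, 0])

```text
t: 5.28
eef_pos: [0.4198, 0.2559, 0.1399]
tool_rot: [0.0, 0.975, 0.22, -0.0]
contact_force: [0.1, -0.1, -1.7]
gripper_width: 0.323
```

```bash
python3 - <<'E'
from m import *
o=bot.get_obs();print(o["eef_pos"],o["contact_force"],o["gripper_width"])
print("tool mm", Ro.from_quat(np.roll(o["tool_rot"],-1)).as_matrix().T@(np.array([.4575,-.2505,.14])-o["eef_pos"])*1000)
cv2.imwrite("pics/v4.png",cv2.resize(s[0][90:210,110:250],(700,600)))
E
```

```text
[0.41950316 0.25570254 0.13929754] [ 0.06297667  0.01886894 -0.33263946] 0.31894637325967523
tool mm [-1.83072920e+02  4.73465446e+02 -1.99325569e-01]
```

View pics/v4.png

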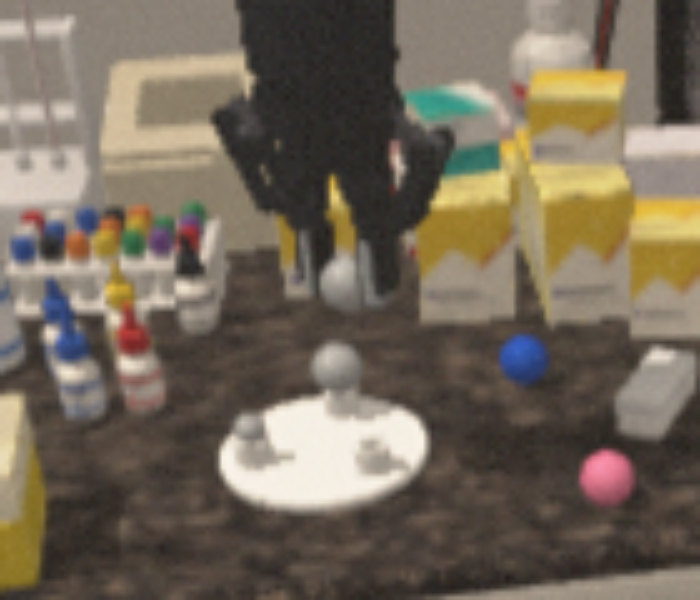

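The pads hold ball B; the other balls are untouched. Next I'll swing over to the middle jar, drawn in.

Emit:
drive_tool(series=[-1, -6, 44, 0, 0, 0, 0, -1, -6, 44, 0, 0, 0, 0, -1, -6, 44, 0, 0, 0, 0, -1, -6, 44, 0, 0, 0, 0, -1, -6, 44, 0, 0, 0, 0, -1, -6, 44, 0, 0, 0, 0, -1, -24.5, 35, 0, 0, 0, 0, -1, -24.5, 35, 0, 0, 0, 0, -1, -24.5, 35, 0, 0, 0, 0, -1, -24.5, 35, 0, 0, 0, 0, -1, -24.5, 35, 0, 0, 0, 0, -1, -24.5, 35, 0, 0, 0, 0])

```text
t: 6.88
eef_pos: [0.4575, -0.2514, 0.1392]
tool_rot: [-0.001, 0.975, 0.22, -0.001]
contact_force: [0.7, 1.1, -0.6]
gripper_width: 0.324
```

Emit:
drive_tool(series=[-1, 0, 0, 0, 0, 0, 0, -1, 0, 0, 0, 0, 0, 0, -1, 0, 0, 0, 0, 0, 0])

```text
t: 7.25
eef_pos: [0.4587, -0.2489, 0.1399]
tool_rot: [-0.001, 0.975, 0.221, -0.0]
contact_force: [-0.6, -0.1, -0.9]
gripper_width: 0.321
```

```bash
python3 - <<'E'
from m import *
o=bot.get_obs();print(o["eef_pos"],o["contact_force"],o["gripper_width"])
print("tool mm", Ro.from_quat(np.roll(o["tool_rot"],-1)).as_matrix().T@(np.array([.4575,-.2505,.067])-o["eef_pos"])*1000)
im=s[0].copy(); print(proj(s,[.4575,-.2505,.044]),proj(s,[.412,-.309,.044]))
cv2.imwrite("pics/v5.png",cv2.resize(im[180:330,270:410],(700,600)))
E
```

```text
[ 0.45879321 -0.24920177  0.14017559] [-0.24362383  0.10303854 -1.03956155] 0.32203088251798245
tool mm [-1.73243867  0.64735789 73.17516262]
[337.71581333 262.8379231 ] [348.50720346 292.00638901]
```

View pics/v5.png

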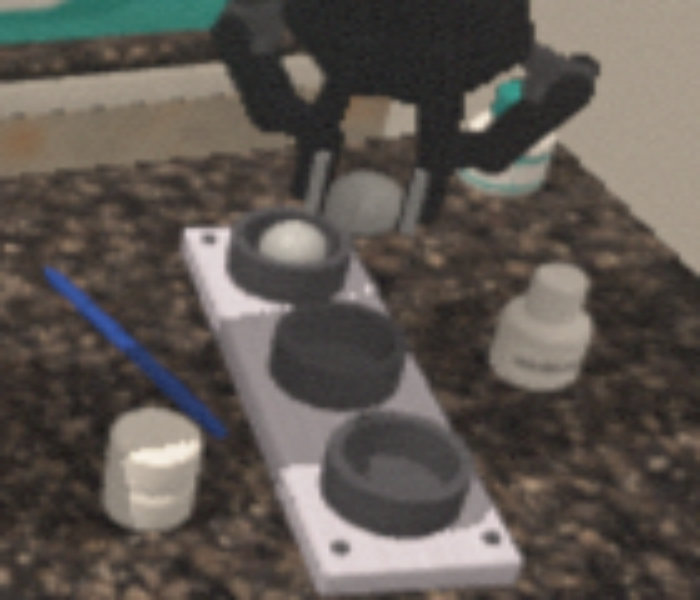

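The picture shows the ball held at scene px (343,231), the middle jar rim at about (337.6,265.8) and the end jar rim at about (349.2,295.5). That's about 3 px off the prediction, so I'll compare the two views before lowering.

```bash
python3 - <<'E'
from m import *
e=bot.get_obs()["eef_pos"]
for h in(.009,.013,.017): print("ball pred",proj(s,e-[0,0,h]))
for a,b in(((367.8,186.6),(337.6,265.8)),((393.3,206.5),(349.2,295.5))): print(tri(a,b),ray(c,*a,.044),ray(s,*b,.044))
# top image rim: dark blob ellipse in clean start picture
im=cv2.imread("pics/top0.png"); g=cv2.cvtColor(im,cv2.COLOR_BGR2GRAY)
for u,v in((368,187),(394,206)):
    m=np.zeros(g.shape,np.uint8); cv2.circle(m,(u,v),15,255,-1); m&=((g<100)*255).astype(np.uint8)
    q=max(cv2.findContours(m,cv2.RETR_EXTERNAL,cv2.CHAIN_APPROX_NONE)[0],key=cv2.contourArea); E=cv2.fitEllipse(q);print(E,ray(c,*E[0],.044))
E
```

```text
ball pred [344.0929991  228.61232191]
ball pred [343.78126037 230.26439134]
ball pred [343.47159123 231.90549291]
[ 0.45797743 -0.25140717  0.0361352 ] [ 0.45750219 -0.24919884  0.044     ] [ 0.45069426 -0.2553371   0.044     ]
[ 0.41275624 -0.3111374   0.03567405] [ 0.41238442 -0.30803388  0.044     ] [ 0.40625987 -0.31461168  0.044     ]
((367.2114562988281, 186.8231201171875), (19.051637649536133, 20.539953231811523), 95.58041381835938) [ 0.4569721  -0.24783205  0.044     ]
((393.6753845214844, 206.47402954101562), (21.440542221069336, 25.684844970703125), 88.89771270751953) [ 0.41245307 -0.30890553  0.044     ]
```

Emit:
drive_tool(series=[-1, -4.5, 0.5, 20, 0, 0, 0, -1, 0, 0, 20, 0, 0, 0, -1, 0, 0, 20, 0, 0, 0, -1, 0, 0, 13, 0, 0, 0, -1, 0, 0, 0, 0, 0, 0, -1, 0, 0, 0, 0, 0, 0])

```text
t: 8.2
eef_pos: [0.4549, -0.2528, 0.0677]
tool_rot: [0.0, 0.975, 0.22, 0.0]
contact_force: [0.0, -0.8, -0.6]
gripper_width: 0.319
```

```bash
python3 - <<'E'
from m import *
o=bot.get_obs();print(o["eef_pos"],o["contact_force"],o["gripper_width"])
cv2.imwrite("pics/v6.png",cv2.resize(s[0][200:320,290:390],(600,600)))
E
```

```text
[ 0.45489789 -0.2529336   0.06779526] [ 1.22788558 -0.45458667 -1.04605458] 0.3230445751964605
```

View pics/v6.png

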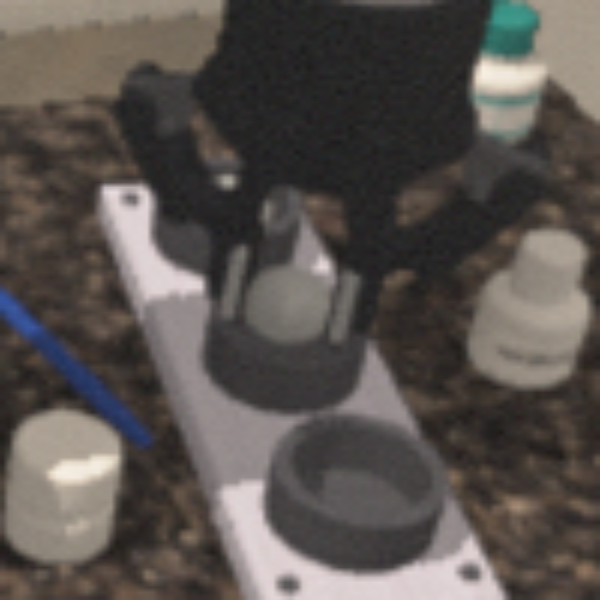

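The ball sits over the middle jar, with its bottom just inside the mouth, so I'll release it and go up.

Emit:
drive_tool(series=[-0.2, 0, 0, 0, 0, 0, 0, 0, 0, 0, 0, 0, 0, 0, 0.1, 0, 0, 0, 0, 0, 0, 0.2, 0, 0, 0, 0, 0, 0, 0.2, 0, 0, -15, 0, 0, 0, 0.2, 0, 0, -30, 0, 0, 0, 0.2, 0, 0, -40, 0, 0, 0, 0.2, 0, 0, 0, 0, 0, 0, 0.2, 0, 0, 0, 0, 0, 0])

```text
t: 9.43
eef_pos: [0.4545, -0.2529, 0.1527]
tool_rot: [0.0, 0.975, 0.22, 0.0]
contact_force: [0.1, -0.0, -0.1]
gripper_width: 0.599
```

```bash
python3 - <<'E'
from m import *
o=bot.get_obs();print(o["eef_pos"],o["contact_force"],o["gripper_width"])
R=Ro.from_quat(np.roll(o["tool_rot"],-1)).as_matrix()
w=np.array([.50,.02,.15]);print("tool mm",R.T@(w-o["eef_pos"])*1000,R.T@([.4427,.3235,.12]-w)*1000)
cv2.imwrite("pics/v7.png",cv2.resize(s[0][200:320,290:390],(600,600)))
E
```

```text
[ 0.45394302 -0.25255442  0.15165883] [ 0.61894827  0.5466357  -0.81698296] 0.6023428480321155
tool mm [ 158.61800336 -226.37825194    1.76797189] [  78.58721757 -298.66867523   30.27559534]
```

View pics/v7.png

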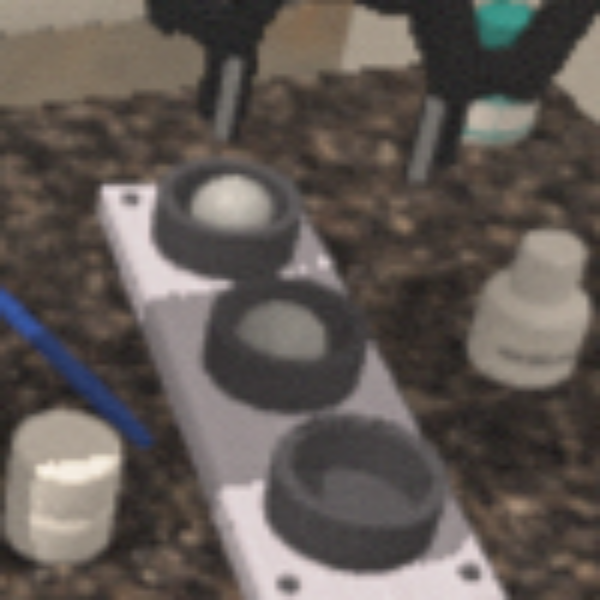

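The middle jar now has its ball at crop px (282,333), and the end jar is still empty. Now for ball A.

Emit:
drive_tool(series=[0.2, 31.5, -45, 0, 0, 0, 0, 0.2, 31.5, -45, 0, 0, 0, 0, 0.2, 31.5, -45, 0, 0, 0, 0, 0.2, 31.5, -45, 0, 0, 0, 0, 0.2, 31.5, -45, 0, 0, 0, 0, 0.2, 11, -43, 4, 0, 0, 0, 0.2, 11, -43, 4, 0, 0, 0, 0.2, 11, -43, 4, 0, 0, 0, 0.2, 11, -43, 4, 0, 0, 0, 0.2, 11, -43, 4, 0, 0, 0, 0.2, 11, -43, 4, 0, 0, 0, 0.2, 11, -43, 4, 0, 0, 0])

```text
t: 11.02
eef_pos: [0.4397, 0.3238, 0.1231]
tool_rot: [0.0, 0.975, 0.22, -0.001]
contact_force: [1.3, 0.8, -0.7]
gripper_width: 0.601
```

Emit:
drive_tool(series=[0.2, 0, 0, 0, 0, 0, 0, 0.2, 0, 0, 0, 0, 0, 0, 0.2, 0, 0, 0, 0, 0, 0])

```text
t: 11.4
eef_pos: [0.4409, 0.3212, 0.1239]
tool_rot: [0.001, 0.976, 0.219, -0.0]
contact_force: [-0.2, 0.0, 0.1]
gripper_width: 0.6
```

```bash
python3 - <<'E'
from m import *
o=bot.get_obs();print(o["eef_pos"],o["contact_force"])
R=Ro.from_quat(np.roll(o["tool_rot"],-1)).as_matrix()
print("tool mm",R.T@([.4427,.3235,.05]-o["eef_pos"])*1000)
E
```

```text
[0.44103677 0.32155914 0.12418294] [ 0.32196255 -1.03817445  0.01782952]
tool mm [ 2.36134098 -1.09254122 74.18134491]
```

Emit:
drive_tool(series=[0.2, 2.5, -1, 20, 0, 0, 0, 0.2, 0, 0, 20, 0, 0, 0, 0.2, 0, 0, 18, 0, 0, 0, 0.2, 0, 0, 16, 0, 0, 0, 0.2, 0, 0, 0, 0, 0, 0, 0.2, 0, 0, 0, 0, 0, 0, -0.2, 0, 0, 0, 0, 0, 0, -0.6, 0, 0, 0, 0, 0, 0, -1, 0, 0, 0, 0, 0, 0, -1, 0, 0, 0, 0, 0, 0, -1, 0, 0, 0, 0, 0, 0, -1, 0, 0, 0, 0, 0, 0])

```text
t: 13.0
eef_pos: [0.4432, 0.3248, 0.0511]
tool_rot: [0.0, 0.976, 0.22, 0.001]
contact_force: [0.2, -1.8, 6.5]
gripper_width: 0.322
```

Emit:
drive_tool(series=[-1, 0, 0, -10, 0, 0, 0, -1, 0, 0, -20, 0, 0, 0, -1, 0, 0, -30, 0, 0, 0, -1, 0, 0, -30, 0, 0, 0, -1, 0, 0, 0, 0, 0, 0, -1, 0, 0, 0, 0, 0, 0])

```text
t: 13.75
eef_pos: [0.4419, 0.3246, 0.1399]
tool_rot: [0.0, 0.975, 0.22, -0.0]
contact_force: [-1.4, 0.5, -1.6]
gripper_width: 0.322
```

```bash
python3 - <<'E'
from m import *
o=bot.get_obs();print(o["eef_pos"],o["contact_force"],o["gripper_width"])
R=Ro.from_quat(np.roll(o["tool_rot"],-1)).as_matrix()
w=np.array([.49,0,.14]);print("tool mm",R.T@(w-o["eef_pos"])*1000,R.T@([.4105,-.311,.14]-w)*1000)
cv2.imwrite("pics/v8.png",cv2.resize(s[0][90:210,110:250],(700,600)))
E
```

```text
[0.44164286 0.32433754 0.13922605] [-0.91732382  0.18362721 -0.70352946] 0.318888676082191
tool mm [-95.63693578 313.66739093  -0.44409942] [-205.36966412  246.70684855    0.53097902]
```

View pics/v8.png

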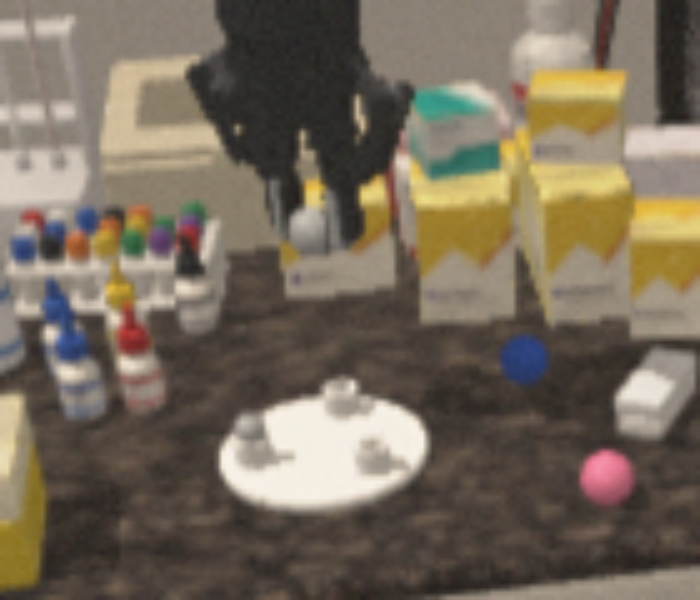

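Ball A is in the grip and only the small ball is left on the stand. Now to the end jar.

Emit:
drive_tool(series=[-1, -13.5, 45, 0, 0, 0, 0, -1, -13.5, 45, 0, 0, 0, 0, -1, -13.5, 45, 0, 0, 0, 0, -1, -13.5, 45, 0, 0, 0, 0, -1, -13.5, 45, 0, 0, 0, 0, -1, -13.5, 45, 0, 0, 0, 0, -1, -13.5, 45, 0, 0, 0, 0])

```text
t: 14.72
eef_pos: [0.4918, -0.0016, 0.1395]
tool_rot: [-0.0, 0.975, 0.22, -0.001]
contact_force: [1.0, 0.7, -0.7]
gripper_width: 0.319
```

Emit:
drive_tool(series=[-1, -29.5, 35, 0, 0, 0, 0, -1, -29.5, 35, 0, 0, 0, 0, -1, -29.5, 35, 0, 0, 0, 0, -1, -29.5, 35, 0, 0, 0, 0, -1, -29.5, 35, 0, 0, 0, 0, -1, -29.5, 35, 0, 0, 0, 0, -1, -29.5, 35, 0, 0, 0, 0, -1, 0, 0, 0, 0, 0, 0, -1, 0, 0, 0, 0, 0, 0, -1, 0, 0, 0, 0, 0, 0])

```text
t: 15.98
eef_pos: [0.4114, -0.3085, 0.1399]
tool_rot: [-0.001, 0.975, 0.221, -0.0]
contact_force: [0.5, 0.2, -1.3]
gripper_width: 0.32
```

```bash
python3 - <<'E'
from m import *
o=bot.get_obs();print(o["eef_pos"],o["contact_force"],o["gripper_width"])
R=Ro.from_quat(np.roll(o["tool_rot"],-1)).as_matrix()
print("tool mm",R.T@([.4105,-.311,.067]-o["eef_pos"])*1000)
E
```

```text
[ 0.41143755 -0.30884873  0.14016973] [-0.08240064 -0.47549907 -0.96101631] 0.3220024695127716
tool mm [-1.78077116  1.57402898 73.16876398]
```

Emit:
drive_tool(series=[-1, -2, 1.5, 20, 0, 0, 0, -1, 0, 0, 20, 0, 0, 0, -1, 0, 0, 20, 0, 0, 0, -1, 0, 0, 13, 0, 0, 0, -1, 0, 0, 0, 0, 0, 0, -1, 0, 0, 0, 0, 0, 0])

```text
t: 16.82
eef_pos: [0.4101, -0.3123, 0.0676]
tool_rot: [0.0, 0.975, 0.22, 0.0]
contact_force: [0.1, 0.0, -0.7]
gripper_width: 0.322
```

```bash
python3 - <<'E'
from m import *
o=bot.get_obs();print(o["eef_pos"],o["contact_force"],o["gripper_width"])
cv2.imwrite("pics/v9.png",cv2.resize(s[0][200:320,290:390],(600,600)))
E
```

```text
[ 0.41009882 -0.31241472  0.06774546] [-0.14988919 -0.82340668 -0.34130882] 0.32356583852918014
```

View pics/v9.png

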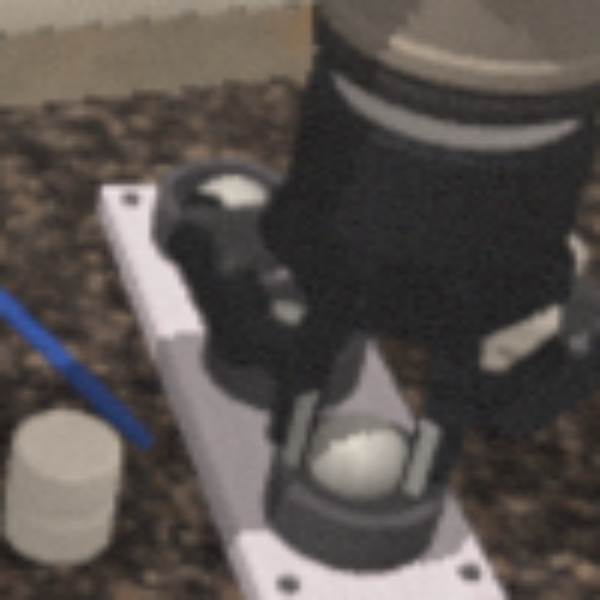

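The ball is centred over the end jar with no contact force, so I'll release it and go up.

Emit:
drive_tool(series=[-0.2, 0, 0, 0, 0, 0, 0, 0, 0, 0, 0, 0, 0, 0, 0.1, 0, 0, 0, 0, 0, 0, 0.2, 0, 0, 0, 0, 0, 0, 0.2, 0, 0, -15, 0, 0, 0, 0.2, 0, 0, -30, 0, 0, 0, 0.2, 0, 0, -40, 0, 0, 0, 0.2, 0, 0, -50, 0, 0, 0, 0.2, 0, 0, -50, 0, 0, 0, 0.2, 0, 0, 0, 0, 0, 0, 0.2, 0, 0, 0, 0, 0, 0])

```text
t: 18.3
eef_pos: [0.4095, -0.3121, 0.2526]
tool_rot: [0.0, 0.975, 0.22, 0.0]
contact_force: [0.2, 0.3, -0.5]
gripper_width: 0.602
```

```bash
python3 - <<'E'
from m import *
o=bot.get_obs();print(o["eef_pos"],o["contact_force"],o["gripper_width"])
cv2.imwrite("pics/v10.png",np.hstack([cv2.resize(s[0][220:340,290:390],(380,456)),cv2.resize(c[0][140:235,310:420],(400,456))]))
E
```

```text
[ 0.40902907 -0.31185382  0.25131654] [-0.22382364  0.51054449 -0.24526546] 0.5986322219630349
```

View pics/v10.png

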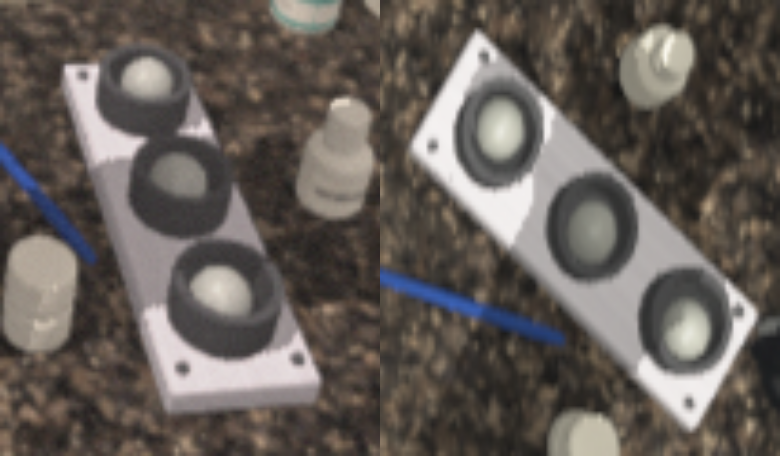

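Both views show one ball inside each jar. I'll let them settle, check that nothing is moving, and then hand in.

Emit:
drive_tool(series=[0.2, 0, 0, 0, 0, 0, 0, 0.2, 0, 0, 0, 0, 0, 0, 0.2, 0, 0, 0, 0, 0, 0, 0.2, 0, 0, 0, 0, 0, 0, 0.2, 0, 0, 0, 0, 0, 0, 0.2, 0, 0, 0, 0, 0, 0, 0.2, 0, 0, 0, 0, 0, 0, 0.2, 0, 0, 0, 0, 0, 0, 0.2, 0, 0, 0, 0, 0, 0, 0.2, 0, 0, 0, 0, 0, 0, 0.2, 0, 0, 0, 0, 0, 0, 0.2, 0, 0, 0, 0, 0, 0])

```text
t: 19.9
eef_pos: [0.4098, -0.3123, 0.2523]
tool_rot: [-0.0, 0.975, 0.22, -0.0]
contact_force: [0.7, 0.1, 0.5]
gripper_width: 0.601
```

```bash
python3 - <<'E'
from h import *
a=cam("scene")[0][225:335,295:385].astype(int)
for _ in range(5): b=cam("scene")[0][225:335,295:385].astype(int)
d=cv2.GaussianBlur(np.abs(a-b).max(2).astype(np.float32),(5,5),0); print(d.mean(),d.max(),np.unravel_index(d.argmax(),d.shape))
if d.max()<25: print(bot.hand_in())
E
```

```text
3.7978606 7.1484375 (np.int64(65), np.int64(87))
the job is handed in; nothing more can be done
None
```

Both large balls are in the two jars that were empty, the middle one and the near end one, and the job was handed in at about 20 s. I didn't touch the small ball or the coloured look-alikes.

- **Last checks:** the final scene and top pictures both show exactly one ball inside each of the three jars. Frames taken about 0.25 s apart differed only by image noise, so nothing seemed to be moving. The gripper was open at 0.25 m height, and the contact forces I read stayed below about 7 N.
- **What disagreed:** the two cameras differed by up to 9 mm on the jar centres, so I aimed between them. In the last top picture the end jar's ball sits slightly off centre. I didn't measure that offset, but the jar wall limits it to about 6 mm, and 12 mm is allowed.

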